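# Hang an open tray of standing vials on a height-adjustable rail

### The job

Lift the blue open tray by its black handle, carry it level so that the three loose vials stay standing inside it, and hang it by the angled strip at its back on the middle of the aluminium rail of the grey stand. The rail's height is unknown, so feel for it: lower the tray gently onto the rail until it is fully seated with its back flat against it, never press hard or let it drop, then let go and leave everything else on the bench where it is.

Things in the scene. Friction and masses are not known exactly. Their poses are not given: they have to be found in the camera images.
- tray: Blue open tray, 0.3 to 0.6 kg, 110 mm deep (x), 160 mm wide (y), origin at the centre of its underside, z up, +x to its back. Floor 4 mm thick; front and side walls 40 mm high; back wall 75 mm high, outer face at x = 55 mm. A handle bar bridges it over the middle; a hanging strip runs along the top of its back wall.
- tray_handle (a point): Centre of the tray's black handle bar, at x = 0, y = 0, z = 110 mm in the tray's frame. The bar runs along the tray's y, 16 mm thick (x), 24 mm tall (z), free for 140 mm of its length; grip it across its thickness from above.
- tray_slot (a point): Middle of the slot's closed top, at x = 59, z = 71 mm in the tray's frame. From the back wall's top a level web goes back, then the strip (150 mm wide) slants down and back, 33 degrees off vertical, to x = 76, z = 54 mm. The slot between wall and strip is open below: 7 mm wide at the top, 18 mm at the mouth. The rail's plate goes in; seated, the web rests on the plate and the wall lies flat on its front.
- stand: Fixed grey stand: base 110 x 250 mm, 12 mm thick; two 16 mm posts at y = -92 and 92 mm, 212 mm tall; origin under the base midway between the posts, z up, front faces -x. In front of the posts it carries the aluminium rail. A fully seated tray has its origin at x = -100 mm in this frame and its x axis along the stand's.
- rail_line (a point): Point on the plane of the rail's front, x = -45, y = 0, z = 160 mm in the stand's frame; it does not move with the rail. The rail is an upright plate 5 mm thick (x -45 to -40), 220 mm long (y), 60 mm tall, free space behind its upper half. It is clamped firmly at a height that differs each time and is not measured: its top edge is 110 to 200 mm above the bench.
- vial_0: Amber vial with black cap, 24 mm diameter, 54 mm tall, about 20 g, standing loose on the tray's floor; origin at the centre of its underside, z up its axis.
- vial_1: Amber vial with black cap, 24 mm diameter, 54 mm tall, about 20 g, standing loose on the tray's floor; origin at the centre of its underside, z up its axis.
- vial_2: Amber vial with black cap, 24 mm diameter, 54 mm tall, about 20 g, standing loose on the tray's floor; origin at the centre of its underside, z up its axis.
- reagent_bottle: Bystander: bottle of pink liquid with blue cap, 80 mm diameter, 141 mm tall; origin at the centre of its underside.
- tip_box: Bystander: black box of pipette tips with a clear lid, 92 x 124 x 73 mm; origin at the centre of its underside.
- timer: Bystander: white bench timer with three buttons, 66 x 68 x 21 mm; origin at the centre of its underside.
- tape_roll: Bystander: roll of green tape lying flat, 110 mm diameter, 19 mm tall; origin at the centre of its underside.

How it is judged:
By the outcome, as a careful person would: the job done as asked, in the order asked, and still so for the second after the job is handed in, with the robot touching nothing.
It also fails if it takes over 58 s, if anything falls off the work surface, if the arm or the gripper's body presses on something with over 40 N, if the wrist force passes 120 N, or if a joint passes its speed limit or range.

### The arm

A 6-joint arm with a two-finger parallel gripper is mounted at the origin on a cart in front of the work surface, level with it; the furniture and walls round the work are solid. World frame = base frame: x ahead of the robot, y to its left, z up, the work surface at z = 0. Lengths are in m, angles in rad, forces in N, time in s.
With the tool pointing down it reaches from about 0.225 to 0.875 m from the base axis. Payload 3.4 kg.
Tool frame: the origin (TCP) lies at the very end of the fingers, on their centre line; the grasp point (between the pads) lies 19 mm behind it; z points along the fingers, y is the line along which they close (so a half turn about z gives the same grasp; the last joint's range is limited). The gripper opens to 85 mm and grips with 20 to 120 N. Pads are 22 mm wide; open, the fingers measure 114 mm over their backs; the gripper's body (76 mm by 85 mm) begins 54 mm behind the grasp point. The pads swing forward as they close: fully open they stand 13 mm farther back than shut.
Start: joints at [-1.345, 0.276, 1.505, -0, 1.361, -0.121], TCP at [0.195, -0.541, 0.231] pointing down, gripper open.
Joint ranges: [-2.89, 2.89], [-0.75, 2.08], [0.22, 2.7], [-1.18, 4.32], [0.11, 2.71], [-2.7, 2.7]. Speed limits (rad/s): [2.57, 2.57, 3.14, 3.14, 3.14, 3.14].

### API

Orientations are given as a unit quaternion [w, x, y, z].
In Python, from rig import manip, get_image, camera_info gives the robot as it stands. The module is installed in compiled form; this text tells all that it offers.
- The arm moves only by the shell command python3 -m crank 'ROWS' [FORCE]. ROWS is a JSON object of lists of equal length, an entry for each row: "translation": the shift along the tool's x, y, z in mm, a list of three; "roll": the turn about the tool's z in rad; "fingers": the opening, from 0 (shut) to 1 (fully open). A call has 1 to 8 rows; each row shifts and turns the commanded pose from where the row before left it, along the tool's axes as they then stand; what a row does not reach is not made up. A row lasts 1/10 s, in which the tool goes at most 50 mm and 8.59 degrees, less where a joint would pass 70% of its speed; a pose out of reach is approached as far as the arm can. A call is refused whole if a number of a shift passes 50 or a number of a turn 0.15, either way. A call with a gripper value outside its range is refused whole. The fingers move at their own pace and stop on an object; FORCE is the grip in N (left out, the last holds). Time passes only in rows, so rows that do not move let the fingers close. It gives the time, the measured TCP pose, the force, the opening and the grip force at its end, in the units of the state.
- manip.get_state(): the state, without advancing time (a new reading comes with each control period).
- get_image(name): name is "side" or "top"; returns the picture (480x640x3 uint8, blue, green, red); there is no depth.
- camera_info(name): a dict with "mtx" (3x3 intrinsics, pixels), "rvec" (rotation vector, rad) and "tvec" (3), from world to camera coordinates, as OpenCV has them. Camera axes: x right, y down, z forward; pixel columns grow to the right and rows downward; lengths in m; the calibration is good to about 2 mm. A picture is of the moment at which its call begins. camera_info takes no time and is no camera call.
- manip.sign_off(): hands the job in; it is judged then, once.
The state is a dict: "clock": time; "qpos": joint angles; "qd": joint speeds; "effort": joint torques, N m; "position": TCP position; "ee_rot": TCP orientation; "contact_force": force on the tool from outside, world axes, zero at the start; "moment": the same for the moment, N m; "width": finger opening in m; "gripper_force": force on a finger pad.
Only numpy, scipy, OpenCV 4.12 (cv2) and the standard library are available. Lean on these libraries where they do the work, as an engineer would, in place of code of your own. Each camera call takes 0.05 s, during which the arm holds its last target. There are 200 camera calls.

## Working session

There is one attempt and no reset: what is moved stays moved. The work goes in short steps, Python scripts to look and compute and a shell command to move; the robot and the scene stay as the last step left them, time stands still between calls to the robot, and variables do not carry over. Pictures are saved under pics/ and viewed, at most 10 in all, crops included, and the job is handed in when it is done.

```bash
mkdir -p pics
python3 - <<'E'
from rig import manip,get_image,camera_info
import cv2
for n in("top","side"):
    cv2.imwrite(f"pics/{n}0.png",get_image(n)); print(n,camera_info(n))
print(manip.get_state())
E
```

```text
top {'mtx': array([[457.29760036,   0.        , 318.61433853],
       [  0.        , 457.29760036, 241.54091102],
       [  0.        ,   0.        ,   1.        ]]), 'rvec': array([ 2.10684835, -2.1654324 ,  0.16254768]), 'tvec': array([0.0190456 , 0.54156544, 1.12859597])}
side {'mtx': array([[453.83157003,   0.        , 328.47789098],
       [  0.        , 453.83157003, 232.95976501],
       [  0.        ,   0.        ,   1.        ]]), 'rvec': array([ 2.05497656, -0.51681561,  0.31261765]), 'tvec': array([-0.47302709,  0.22227262,  1.05224144])}
{'clock': 0.1, 'qpos': array([-1.34500655e+00,  2.76525896e-01,  1.50597649e+00,  5.50678776e-06,
        1.36074418e+00, -1.21007179e-01]), 'qd': array([ 0.00093471, -0.0009253 , -0.0034887 ,  0.00182648,  0.00092081,
        0.00115541]), 'effort': array([ 2.42426075e-03, -4.17699230e+01, -2.46403939e+01, -1.08785190e-05,
        5.69731928e-03, -2.12164912e-05]), 'position': array([ 0.19532177, -0.54030795,  0.23054155]), 'ee_rot': array([-8.25961836e-04,  9.85003877e-01,  1.72530227e-01, -4.06167510e-05]), 'contact_force': array([-0.01445169,  0.96598049,  0.25352555]), 'moment': array([ 0.00790594, -0.01155988, -0.03134988]), 'gripper_force': 0.0, 'width': 0.0851205821117905}
```

View pics/top0.png

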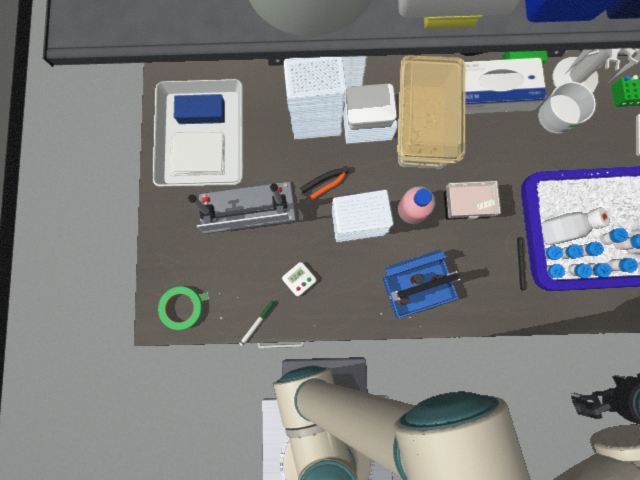

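View pics/side0.png

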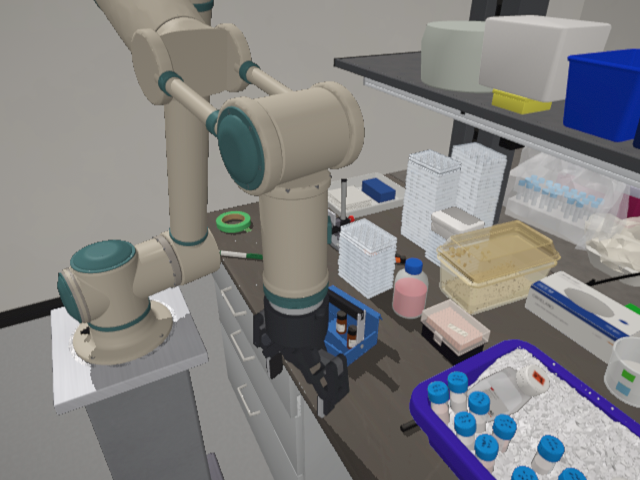

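The top view has image up ≈ +x and left ≈ +y. The tray is near px (421,284) with its back upward. The stand is near (246,207) with its rail on the lower side. In the side view the arm hides part of the tray. Next I'll enlarge the top view.

```bash
cat > h.py <<'E'
import numpy as np,cv2
from rig import manip,get_image,camera_info
def ray(n,uv,z):
    c=camera_info(n);R=cv2.Rodrigues(c["rvec"])[0];o=-R.T@c["tvec"]
    d=R.T@np.linalg.inv(c["mtx"])@np.array([*uv,1.]);return o+d*(z-o[2])/d[2]
def proj(n,p):
    c=camera_info(n);return cv2.projectPoints(np.array(p,float).reshape(-1,3),c["rvec"],c["tvec"],c["mtx"],None)[0][:,0]
E
python3 - <<'E'
import cv2,numpy as np
a=cv2.imread("pics/top0.png")
f=lambda x,y,w,h:cv2.resize(a[y:y+h,x:x+w],None,fx=5,fy=5,interpolation=cv2.INTER_CUBIC)
cv2.imwrite("pics/c0.png",np.vstack([f(180,170,120,60),f(360,240,120,60+0)] ) if 0 else np.hstack([f(185,175,120,70)]))
cv2.imwrite("pics/c1.png",f(370,240,110,85))
from h import *
c=camera_info("top");R=cv2.Rodrigues(c["rvec"])[0];print(-R.T@c["tvec"]);print(R)
E
```

```text
[ 3.57499301e-01 -4.25325384e-04  1.19982448e+00]
[[-0.02676651 -0.99960765 -0.00825266]
 [-0.98717372  0.02773159 -0.15722277]
 [ 0.15738994  0.00393851 -0.98752868]]
```

View pics/c0.png

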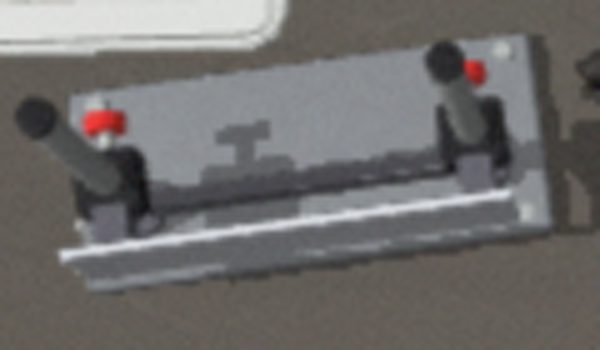

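View pics/c1.png

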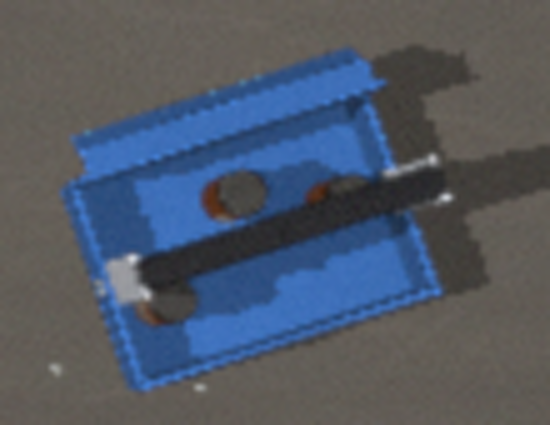

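```bash
cat > fit.py <<'E'
from h import *
from scipy.optimize import least_squares
def pts(p,o): return np.array(p)/5.+np.array(o)
def tf(q,P):
    c,s=np.cos(q[2]),np.sin(q[2]);P=np.array(P,float)/1000
    return np.c_[q[0]+c*P[:,0]-s*P[:,1],q[1]+s*P[:,0]+c*P[:,1],P[:,2]]
# tray
uv=pts([(138,387),(440,292),(65,188),(295,226),(76,136),(352,48)],(370,240))
P=[(-55,80,40),(-55,-80,40),(55,80,40),(0,0,122),(76,75,54),(76,-75,54)]
r=least_squares(lambda q:(proj("top",tf(q,P))-uv).ravel(),[.25,-.2,.2]);print("tray",r.x,np.degrees(r.x[2]));print(r.fun.reshape(-1,2).round(1))
uv2=pts([(37,117),(443,60),(70,97),(525,36),(550,227),(88,290),(62,258),(512,194)],(185,175))
def S(h):return [(0,92,212),(0,-92,212),(55,125,12),(55,-125,12),(-55,-125,12),(-55,125,12),(-45,110,h),(-45,-110,h)]
f=lambda q:(proj("top",tf(q,S(q[3]*1000)))-uv2).ravel()
s=least_squares(f,[.4,.15,.1,.15]);print("stand",s.x,np.degrees(s.x[2]));print(s.fun.reshape(-1,2).round(1))
E
python3 fit.py
```

```text
tray [ 0.41775118 -0.25103774  0.27803666] 15.930327099945096
[[ 0.5  0.8]
 [ 0.5  0.4]
 [ 1.  -1.4]
 [-0.5  0.3]
 [-1.3  0. ]
 [-0.2 -0.2]]
stand [0.63801873 0.19307772 0.10997749 0.0994258 ] 6.3012460010347375
[[-1.2 -3.4]
 [-0.5 -3.1]
 [-0.8  1.7]
 [ 0.8  1.4]
 [ 1.   3. ]
 [-0.4  3.2]
 [ 1.2 -1.2]
 [ 0.  -0.5]]
```

```bash
cat >> fit.py <<'E'
print('--')
def S2(h,b):return [(0,92,212),(0,-92,212),(55+b,125,12),(55+b,-125,12),(-55+b,-125,12),(-55+b,125,12),(-45,110,h),(-45,-110,h)]
f=lambda q:(proj("top",tf(q,S2(q[3]*1000,q[4]*1000)))-uv2).ravel()
s=least_squares(f,[.63,.19,.11,.12,0]);print("stand",s.x.round(4),np.degrees(s.x[2]));print(s.fun.reshape(-1,2).round(1))
J=s.jac;print(np.sqrt(np.diag(np.linalg.inv(J.T@J))).round(4))
E
python3 fit.py|sed -n '/--/,$p'
python3 - <<'E'
import cv2
a=cv2.imread("pics/side0.png")
cv2.imwrite("pics/c2.png",cv2.resize(a[165:265,300:460],None,fx=5,fy=5,interpolation=cv2.INTER_CUBIC))
E
```

```text
--
stand [0.631  0.1915 0.1121 0.1201 0.0136] 6.42315038471743
[[-0.5 -0.3]
 [ 0.2 -0.1]
 [-0.8 -0.5]
 [ 0.7 -1. ]
 [ 1.   0.5]
 [-0.3  0.9]
 [-0.4  0.1]
 [ 0.1  0.4]]
[0.0014 0.001  0.0075 0.0075 0.002 ]
```

View pics/c2.png

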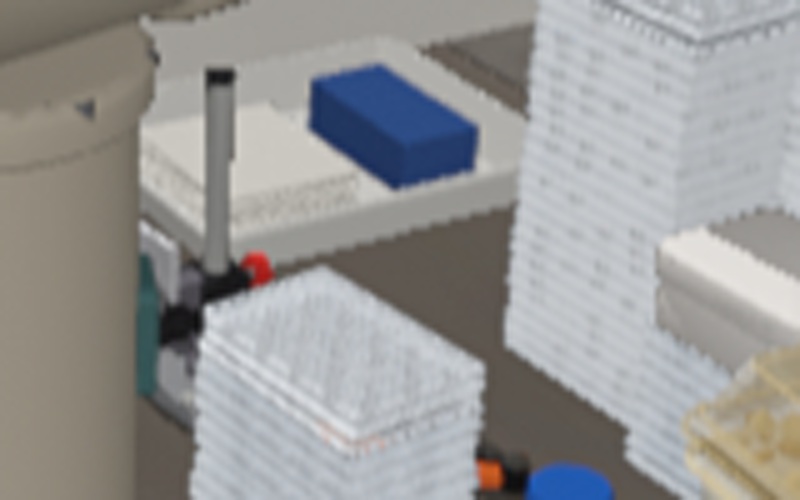

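The rail's top edge looks to be at about z 0.12 (±8 mm). The stand is at (0.631, 0.192) with yaw 6.4°, and the tray is at (0.418, -0.251) with yaw 15.9°. In c2 the right post top is at px (344,180), and the arm hides most of the rail. Now I'll move over the handle.

```bash
python3 -m crank '{"translation":[[20,-12,0],[40,-26,0],[45,-29,0],[45,-29,0],[45,-29,0],[45,-29,0],[44,-28,0],[24,-15,0]],"roll":[0,0,0,0,0,0,0,0],"fingers":[1,1,1,1,1,1,1,1]}'
python3 -m crank '{"translation":[[0,0,0],[0,0,0],[0,0,0],[0,0,0],[0,0,0],[0,0,0],[0,0,0],[0,0,0]],"roll":[-0.14,-0.14,-0.14,-0.14,-0.14,-0.14,-0.14,-0.14],"fingers":[1,1,1,1,1,1,1,1]}'
python3 -m crank '{"translation":[[0,0,0],[0,0,0],[0,0,0],[0,0,0]],"roll":[-0.14,-0.14,-0.1,0],"fingers":[1,1,1,1]}'
cat >> h.py <<'E'
from scipy.spatial.transform import Rotation as Ro
def need(x,y,z,yaw):
    "tool-frame shift mm and roll to put TCP at x,y,z with tool y at yaw"
    s=manip.get_state();q=s["ee_rot"];R=Ro.from_quat([*q[1:],q[0]]).as_matrix()
    a=np.arctan2(R[1,1],R[0,1]);d=(yaw-a+np.pi)%(2*np.pi)-np.pi
    print("t",round(s["clock"],2),"pos",s["position"].round(4),"shift",(R.T@(np.array([x,y,z])-s["position"])*1000).round(1),"roll",round(-d,4),"tilt",R[:,2].round(3),"F",s["contact_force"].round(2),"w",round(s["width"],4))
E
python3 - <<'E'
from h import *
need(.4178,-.251,.15,.278)
E
```

```text
clock: 0.9
position: [0.4095, -0.2605, 0.2311]
ee_rot: [-0.001, 0.985, 0.174, 0.0]
contact_force: [0.3, -0.1, -0.9]
width: 0.0855
gripper_force: 0.0
clock: 1.7
position: [0.408, -0.2635, 0.2309]
ee_rot: [-0.0, 0.741, 0.672, -0.0]
contact_force: [0.6, -0.1, 0.8]
width: 0.0854
gripper_force: 0.0
clock: 2.1
position: [0.408, -0.2636, 0.2309]
ee_rot: [-0.0, 0.603, 0.798, 0.0]
contact_force: [-1.3, 0.4, 0.7]
width: 0.0855
gripper_force: 0.0
t 2.1 pos [ 0.408  -0.2636  0.2309] shift [ 9.4 12.9 80.9] roll -0.0023 tilt [-0.001  0.001 -1.   ] F [-1.31  0.42  0.66] w 0.0855
```

```bash
python3 -m crank '{"translation":[[5,6,20],[4,7,30],[0,0,25],[0,0,6],[0,0,0]],"roll":[0,0,0,0,0],"fingers":[1,1,1,1,1]}'
python3 - <<'E'
from h import *
need(.4178,-.251,.094,.278)
a=get_image("side");cv2.imwrite("pics/s1.png",cv2.resize(a[150:400,240:500],None,fx=2.3,fy=2.3,interpolation=cv2.INTER_CUBIC))
E
```

```text
clock: 2.6
position: [0.4178, -0.2512, 0.1496]
ee_rot: [-0.001, 0.604, 0.797, -0.0]
contact_force: [-0.2, 0.4, -0.1]
width: 0.0853
gripper_force: 0.0
t 2.6 pos [ 0.4178 -0.2512  0.1496] shift [ 0.1  0.2 55.6] roll -0.0032 tilt [-0.002  0.001 -1.   ] F [-0.2   0.4  -0.12] w 0.0853
```

View pics/s1.png

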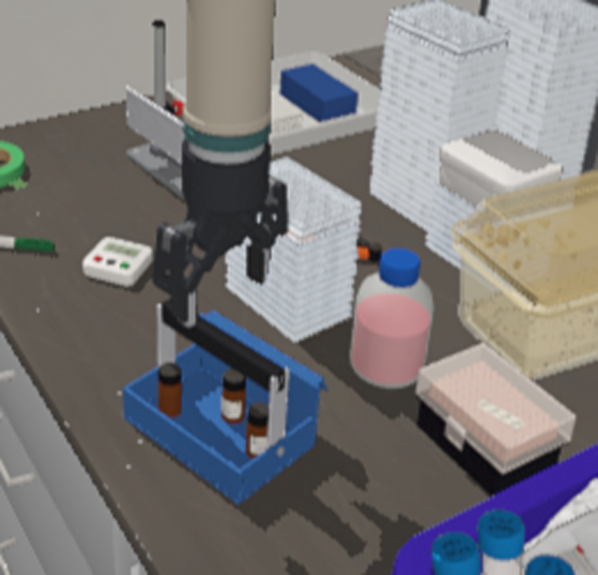

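The open fingers straddle the handle bar, whose middle is at crop px (222,342). All three vials are standing, and the rail's left top corner shows at crop (128,88). I'll descend and grip, and check the rail height from this side view.

```bash
python3 -m crank '{"translation":[[0,0,15],[0,0,20],[0,0,15],[0,0,5],[0,0,0]],"roll":[0,0,0,0,0],"fingers":[1,1,1,1,1]}'
python3 -m crank '{"translation":[[0,0,0],[0,0,0],[0,0,0],[0,0,0],[0,0,0],[0,0,0],[0,0,0],[0,0,0]],"roll":[0,0,0,0,0,0,0,0],"fingers":[0.7,0.5,0.4,0.3,0.2,0.1,0,0]}' 60
python3 - <<'E'
from h import *
need(.4178,-.251,.094,.278)
import numpy as np
c,s=np.cos(.1121),np.sin(.1121)
W=lambda x,y,z:(.631+c*x-s*y,.1915+s*x+c*y,z)
for h in(.10,.11,.12,.13,.14):print(h,proj("side",W(-.045,.11,h)))
print("post",proj("side",W(0,.092,.212)),"obs post 308.7,159.6 rail 295.7,188.3")
E
```

```text
clock: 3.15
position: [0.4186, -0.252, 0.0959]
ee_rot: [0.0, 0.603, 0.797, -0.0]
contact_force: [0.0, 0.8, 0.4]
width: 0.0857
gripper_force: 0.0
clock: 3.95
position: [0.419, -0.2517, 0.0957]
ee_rot: [0.001, 0.603, 0.798, 0.0]
contact_force: [2.1, 0.6, 3.4]
width: 0.0151
gripper_force: 60.3
t 3.95 pos [ 0.419  -0.2517  0.0957] shift [ 1.  -0.9  1.6] roll -0.0023 tilt [ 0.001 -0.    -1.   ] F [2.07 0.56 3.36] w 0.0151
0.1 [[294.42214882 192.2258486 ]]
0.11 [[294.34324747 189.4054164 ]]
0.12 [[294.26379518 186.56529048]]
0.13 [[294.18378617 183.70526385]]
0.14 [[294.10321457 180.82512659]]
post [[308.85130709 158.34422399]] obs post 308.7,159.6 rail 295.7,188.3
```

Rail height estimates agree at about 0.118. Next, a gentle lift and a check that the tray is held level.

```bash
python3 -m crank '{"translation":[[0,0,0],[0,0,0],[0,0,-2],[0,0,-4],[0,0,-8],[0,0,-12],[0,0,-16],[0,0,-20]],"roll":[0,0,0,0,0,0,0,0],"fingers":[0,0,0,0,0,0,0,0]}' 100
python3 -m crank '{"translation":[[0,0,-22],[0,0,-22],[0,0,-22],[0,0,-20],[0,0,-14],[0,0,-8],[0,0,-4],[0,0,0]],"roll":[0,0,0,0,0,0,0,0],"fingers":[0,0,0,0,0,0,0,0]}'
python3 - <<'E'
from h import *
a=get_image("side");cv2.imwrite("pics/s2.png",cv2.resize(a[60:420,200:520],None,fx=1.6,fy=1.6,interpolation=cv2.INTER_CUBIC))
need(.42,.18,.28,.112)
for z in(0,.08,.12):print(z,[ray("top",p,z).round(3)[:2] for p in((333,200),(336,240),(390,235),(333,205))])
E
```

```text
clock: 4.75
position: [0.4172, -0.2511, 0.1573]
ee_rot: [-0.001, 0.603, 0.798, -0.0]
contact_force: [0.4, 0.7, -4.0]
width: 0.0145
gripper_force: 97.7
clock: 5.55
position: [0.4181, -0.2515, 0.2692]
ee_rot: [-0.0, 0.603, 0.798, -0.0]
contact_force: [-0.1, 0.0, -3.2]
width: 0.0143
gripper_force: 97.7
t 5.6 pos [ 0.4179 -0.2514  0.2687] shift [414.5 119.5 -11. ] roll 0.1639 tilt [-0.001  0.001 -1.   ] F [ 0.13 -0.25 -3.99] w 0.0143
0 [array([ 0.661, -0.037]), array([ 0.552, -0.042]), array([ 0.561, -0.186]), array([ 0.647, -0.037])]
0.08 [array([ 0.641, -0.035]), array([ 0.539, -0.039]), array([ 0.547, -0.174]), array([ 0.628, -0.035])]
0.12 [array([ 0.631, -0.034]), array([ 0.532, -0.038]), array([ 0.541, -0.167]), array([ 0.618, -0.033])]
```

View pics/s2.png

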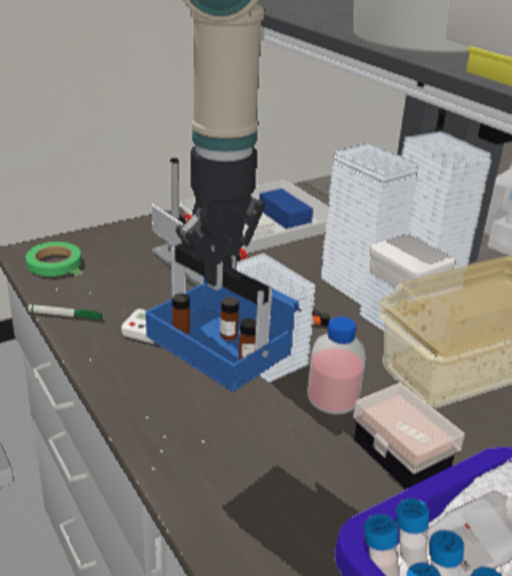

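Carrying level, the tray hangs straight with all the vials upright (crop px ~(180,313), (230,318), (250,338)). Now the transit to the front of the stand.

```bash
python3 -m crank '{"translation":[[6,2,0],[13,4,0],[21,6,0],[27,8.5,0],[27,8.5,0],[27,8.5,0],[27,8.5,0],[27,8.5,0]],"roll":[0,0,0,0,0,0,0,0],"fingers":[0,0,0,0,0,0,0,0]}'
python3 -m crank '{"translation":[[27,8.5,0],[27,8.5,0],[27,8.5,0],[27,8.5,0],[27,8.5,0],[27,8.5,0],[27,8.5,0],[21,6,0]],"roll":[0,0,0,0,0,0,0,0],"fingers":[0,0,0,0,0,0,0,0]}'
python3 -m crank '{"translation":[[14,4,0],[9,3,0],[4,1,0],[0,0,0],[0,0,0],[0,0,0],[0,0,0],[0,0,0]],"roll":[0,0,0.02,0.04,0.05,0.04,0.015,0],"fingers":[0,0,0,0,0,0,0,0]}'
python3 - <<'E'
from h import *
c,s=np.cos(.1121),np.sin(.1121)
W=lambda x,y,z:(.631+c*x-s*y,.1915+s*x+c*y,z)
need(*W(-.150,0,.258),.112)
a=get_image("side");b=get_image("top");cv2.imwrite("pics/raw_t.png",b)
f=lambda a,x,y:cv2.resize(a[y:y+140,x:x+200],None,fx=4,fy=4,interpolation=cv2.INTER_CUBIC)[:, :]
cv2.imwrite("pics/s3.png",cv2.resize(np.vstack([f(a,230,120),f(b,160,140)]),(530,600*1240//1240-0 if 0 else 742))[:600] if 0 else np.hstack([cv2.resize(a[110:300,220:420],(400,380),interpolation=cv2.INTER_CUBIC),cv2.resize(b[130:320,170:370],(400,380),interpolation=cv2.INTER_CUBIC)]))
E
```

```text
clock: 6.4
position: [0.4222, -0.066, 0.2689]
ee_rot: [-0.001, 0.603, 0.798, 0.0]
contact_force: [0.7, -0.1, -4.1]
width: 0.0142
gripper_force: 97.7
clock: 7.2
position: [0.4275, 0.154, 0.2689]
ee_rot: [-0.001, 0.603, 0.798, -0.0]
contact_force: [-0.2, -0.4, -3.3]
width: 0.0142
gripper_force: 97.7
clock: 8.0
position: [0.429, 0.1793, 0.2692]
ee_rot: [0.0, 0.667, 0.745, -0.0]
contact_force: [0.3, -0.0, -3.0]
width: 0.0143
gripper_force: 97.7
t 8.0 pos [0.429  0.1793 0.2692] shift [-10.4  52.1  11.2] roll -0.0016 tilt [-0. -0. -1.] F [ 0.3  -0.   -3.01] w 0.0143
```

View pics/s3.png

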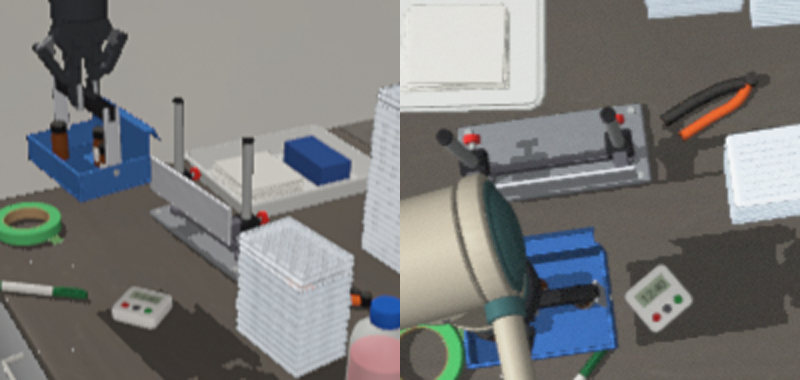

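The side view now shows the rail fully, with top corners at about px (296,188) and (338.5,216) and post tops at (309,159.5) and (344,180). I'll refine the stand jointly from both cameras.

```bash
cat >> fit.py <<'E'
print('==')
us=np.array([(309,159.5),(344,180),(296,188),(338.5,216)])
def g(q):
    a=proj("top",tf(q,S2(q[3]*1000,q[4]*1000)))-uv2
    M=[(0,92,212),(0,-92,212),(-45,110,q[3]*1000),(-45,-110,q[3]*1000)]
    return np.r_[a.ravel(),(proj("side",tf(q,M))-us).ravel()]
s=least_squares(g,[.631,.19,.11,.12,0.0136]);print("stand",s.x.round(4));print(s.fun.reshape(-1,2).round(1))
J=s.jac;print(np.sqrt(np.diag(np.linalg.inv(J.T@J))).round(4))
E
python3 fit.py|sed -n '/==/,$p'
```

```text
==
stand [0.6327 0.1912 0.1159 0.1136 0.0119]
[[-0.3 -0.9]
 [ 0.4 -1.1]
 [-0.6 -0.4]
 [ 0.8 -1.2]
 [ 1.3  0.3]
 [-0.   1. ]
 [ 0.5  0.1]
 [ 0.5  0.1]
 [ 0.3 -1.2]
 [ 0.8 -1.9]
 [-1.2  0.4]
 [-3.5 -0.7]]
[0.001  0.0009 0.0068 0.0024 0.0017]
```

```bash
cat >> h.py <<'E'
def go(x,z):
    q=(.632,.1913,.114);c,s=np.cos(q[2]),np.sin(q[2])
    need(q[0]+c*x,q[1]+s*x,z,q[2])
E
python3 -c "
from h import *
go(-.107,.205)"
```

```text
t 8.1 pos [0.4291 0.1795 0.2692] shift [-11.   96.   64.2] roll -0.0031 tilt [-0. -0. -1.] F [-0.51  0.37 -3.08] w 0.0143
```

```bash
python3 -m crank '{"translation":[[-1,4,2],[-1,8,5],[-2,12,8],[-2,16,9],[-2,18,9],[-1,16,9],[-1,12,9],[-1,6,6]],"roll":[0,0,0,0,0,0,0,0],"fingers":[0,0,0,0,0,0,0,0]}'
python3 -m crank '{"translation":[[0,3,4],[0,1,3],[0,0,0],[0,0,0]],"roll":[-0.003,0,0,0],"fingers":[0,0,0,0]}'
python3 - <<'E'
from h import *
go(-.107,.205)
a=get_image("side")
cv2.imwrite("pics/s4.png",cv2.resize(a[130:240,260:390],None,fx=5,fy=5,interpolation=cv2.INTER_CUBIC))
E
```

```text
clock: 8.9
position: [0.5231, 0.1788, 0.2105]
ee_rot: [-0.0, 0.667, 0.745, -0.001]
contact_force: [-0.4, 0.5, -2.7]
width: 0.0142
gripper_force: 97.8
clock: 9.3
position: [0.5254, 0.1795, 0.2057]
ee_rot: [0.0, 0.666, 0.746, 0.0]
contact_force: [0.4, 1.2, -3.0]
width: 0.0141
gripper_force: 97.8
t 9.3 pos [0.5254 0.1795 0.2057] shift [-0.4  0.2  0.7] roll 0.0003 tilt [ 0.  0. -1.] F [ 0.38  1.19 -3.02] w 0.0141
```

View pics/s4.png

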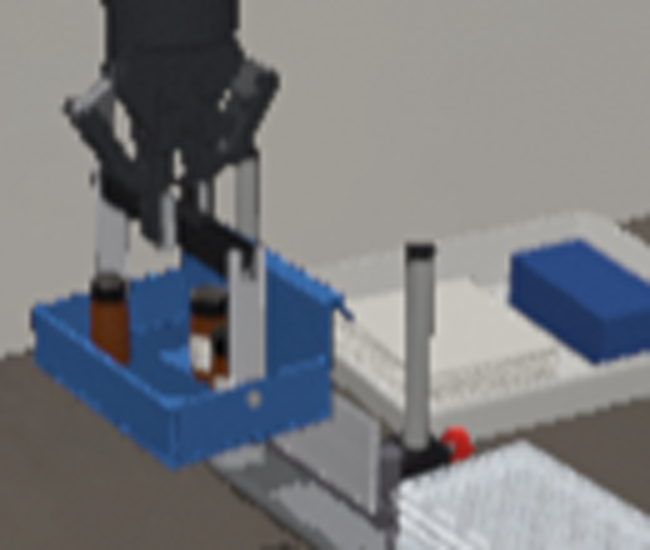

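The tray hovers level above the rail. The strip's near tip is at crop (350,318), the rail's right top corner at about (380,425), and the back right tray bottom corner at (330,415). I'll compare these with the projections.

Run:
```python
from fit import *
T=[.5254,.1795,.114]
def at(q,p,dz=0):
    w=tf(q,[p]);w[:,2]+=dz;return proj("side",w)[0].round(1)
o=lambda x,y:(260+x/5,130+y/5)
print("strip",at(T,(77,-75,54),.11),o(352,318))
print("wall bottom",at(T,(55,-80,0),.11),o(330,415))
print("front bottom",at(T,(-55,-80,0),.11),o(175,468))
print("front top R",at(T,(-55,-80,40),.11),o(172,408))
st=[.632,.1913,.114]
for h in(110,115,120):print("rail",h,at(st,(-45,-110,h)),o(380,425),"strip dx1mm",at(T,(87,-75,54),.11))
print("post",at(st,(0,-92,212)),o(420,248))
```

```text
tray [ 0.41775118 -0.25103774  0.27803666] 15.930327099945096
[[ 0.5  0.8]
 [ 0.5  0.4]
 [ 1.  -1.4]
 [-0.5  0.3]
 [-1.3  0. ]
 [-0.2 -0.2]]
stand [0.63801873 0.19307772 0.10997749 0.0994258 ] 6.3012460010347375
[[-1.2 -3.4]
 [-0.5 -3.1]
 [-0.8  1.7]
 [ 0.8  1.4]
 [ 1.   3. ]
 [-0.4  3.2]
 [ 1.2 -1.2]
 [ 0.  -0.5]]
--
stand [0.631  0.1915 0.1121 0.1201 0.0136] 6.42315038471743
[[-0.5 -0.3]
 [ 0.2 -0.1]
 [-0.8 -0.5]
 [ 0.7 -1. ]
 [ 1.   0.5]
 [-0.3  0.9]
 [-0.4  0.1]
 [ 0.1  0.4]]
[0.0014 0.001  0.0075 0.0075 0.002 ]
==
stand [0.6327 0.1912 0.1159 0.1136 0.0119]
[[-0.3 -0.9]
 [ 0.4 -1.1]
 [-0.6 -0.4]
 [ 0.8 -1.2]
 [ 1.3  0.3]
 [-0.   1. ]
 [ 0.5  0.1]
 [ 0.5  0.1]
 [ 0.3 -1.2]
 [ 0.8 -1.9]
 [-1.2  0.4]
 [-3.5 -0.7]]
[0.001  0.0009 0.0068 0.0024 0.0017]
strip [332.  193.8] (330.4, 193.6)
wall bottom [326.6 213. ] (326.0, 213.0)
front bottom [294.3 223.3] (295.0, 223.6)
front top R [293.9 210.6] (294.4, 211.6)
rail 110 [334.7 216.5] (336.0, 215.0) strip dx1mm [334.8 193. ]
rail 115 [334.7 214.9] (336.0, 215.0) strip dx1mm [334.8 193. ]
rail 120 [334.7 213.4] (336.0, 215.0) strip dx1mm [334.8 193. ]
post [344.5 178.2] (344.0, 179.6)
```

```bash
python3 -m crank '{"translation":[[0,0,2],[0,0,4],[0,0,7],[0,0,8],[0,0,7],[0,0,4],[0,0,2],[0,0,0]],"roll":[0,0,0,0,0,0,0,0],"fingers":[0,0,0,0,0,0,0,0]}'
python3 -m crank '{"translation":[[0,0,1],[0,0,2],[0,0,2],[0,0,2],[0,0,2],[0,0,1],[0,0,0]],"roll":[0,0,0,0,0,0,0],"fingers":[0,0,0,0,0,0,0]}'
python3 -c "
from h import *
go(-.107,.1600)"
```

```text
clock: 10.15
position: [0.5257, 0.1794, 0.1709]
ee_rot: [-0.0, 0.666, 0.746, -0.0]
contact_force: [-0.7, 0.2, -3.9]
width: 0.0143
gripper_force: 97.8
clock: 10.85
position: [0.5257, 0.1794, 0.161]
ee_rot: [-0.0, 0.666, 0.746, -0.0]
contact_force: [-0.3, -0.3, -3.4]
width: 0.014
gripper_force: 97.8
t 10.85 pos [0.5257 0.1794 0.161 ] shift [-0.2 -0.   1. ] roll -0.0 tilt [-0. -0. -1.] F [-0.31 -0.35 -3.41] w 0.014
```

```bash
python3 -m crank '{"translation":[[0,0,1],[0,0,1],[0,0,1],[0,0,0]],"roll":[0,0,0,0],"fingers":[0,0,0,0]}'
```

```text
clock: 11.25
position: [0.5257, 0.1794, 0.1581]
ee_rot: [-0.0, 0.666, 0.746, -0.0]
contact_force: [-0.4, 0.6, -3.5]
width: 0.0144
gripper_force: 97.8
```

```bash
python3 -m crank '{"translation":[[0,0,1],[0,0,1],[0,0,1],[0,0,0]],"roll":[0,0,0,0],"fingers":[0,0,0,0]}'
```

```text
clock: 11.65
position: [0.5257, 0.1794, 0.1551]
ee_rot: [-0.0, 0.666, 0.746, -0.0]
contact_force: [-0.7, 0.3, -3.3]
width: 0.0144
gripper_force: 97.8
```

```bash
python3 -m crank '{"translation":[[0,0,1],[0,0,1],[0,0,0]],"roll":[0,0,0],"fingers":[0,0,0]}'
```

```text
clock: 11.95
position: [0.5257, 0.1794, 0.1531]
ee_rot: [-0.0, 0.666, 0.746, -0.0]
contact_force: [-0.6, -0.2, -3.7]
width: 0.0144
gripper_force: 97.8
```

```bash
python3 -m crank '{"translation":[[0,0,1],[0,0,1],[0,0,0]],"roll":[0,0,0],"fingers":[0,0,0]}'
```

```text
clock: 12.25
position: [0.5257, 0.1794, 0.1511]
ee_rot: [-0.0, 0.666, 0.746, -0.0]
contact_force: [0.2, -0.1, -3.6]
width: 0.0144
gripper_force: 97.8
```

```bash
python3 -m crank '{"translation":[[0,0,1],[0,0,1],[0,0,0]],"roll":[0,0,0],"fingers":[0,0,0]}'
```

```text
clock: 12.55
position: [0.5261, 0.1794, 0.1493]
ee_rot: [0.0, 0.666, 0.746, 0.0]
contact_force: [0.6, 0.7, -3.4]
width: 0.0146
gripper_force: 97.8
```

```bash
python3 -m crank '{"translation":[[0,0,1],[0,0,1],[0,0,0]],"roll":[0,0,0],"fingers":[0,0,0]}'
```

```text
clock: 12.85
position: [0.5267, 0.1796, 0.1476]
ee_rot: [0.001, 0.666, 0.746, 0.001]
contact_force: [2.0, 0.4, -2.1]
width: 0.0145
gripper_force: 98.1
```

The first touch pushes the tray toward +x, so the strip's slant is bearing on the plate's back, as planned. Now I'll ease toward the rail until the wall meets it.

```bash
python3 -m crank '{"translation":[[0,1,0],[0,1,0],[0,1,0],[0,0,0]],"roll":[0,0,0,0],"fingers":[0,0,0,0]}'
```

```text
clock: 13.25
position: [0.5283, 0.1796, 0.1468]
ee_rot: [-0.0, 0.666, 0.746, -0.001]
contact_force: [-1.0, -0.2, -3.6]
width: 0.0143
gripper_force: 97.8
```

```bash
python3 -m crank '{"translation":[[0,1,0],[0,0.5,0],[0,0,0]],"roll":[0,0,0],"fingers":[0,0,0]}'
```

```text
clock: 13.55
position: [0.5303, 0.1799, 0.1472]
ee_rot: [-0.0, 0.666, 0.746, -0.0]
contact_force: [-0.3, -0.3, -3.5]
width: 0.0143
gripper_force: 97.8
```

```bash
python3 -m crank '{"translation":[[0,0.5,1],[0,0.5,1],[0,0,0]],"roll":[0,0,0],"fingers":[0,0,0]}'
```

```text
clock: 13.85
position: [0.5312, 0.18, 0.145]
ee_rot: [-0.0, 0.666, 0.746, -0.0]
contact_force: [-0.4, 0.1, -3.2]
width: 0.0142
gripper_force: 97.8
```

```bash
python3 -m crank '{"translation":[[0,0.5,1],[0,0.5,0],[0,0,0]],"roll":[0,0,0],"fingers":[0,0,0]}'
```

```text
clock: 14.15
position: [0.532, 0.1802, 0.1444]
ee_rot: [-0.0, 0.666, 0.746, -0.0]
contact_force: [-1.4, 0.5, -1.8]
width: 0.0142
gripper_force: 98.2
```

```bash
python3 -m crank '{"translation":[[0,0,1],[0,0,0.5],[0,0,0]],"roll":[0,0,0],"fingers":[0,0,0]}'
```

```text
clock: 14.45
position: [0.5319, 0.1802, 0.1442]
ee_rot: [0.0, 0.666, 0.746, 0.0]
contact_force: [-4.5, -0.5, 5.8]
width: 0.0143
gripper_force: 99.2
```

Upward force has risen to +5.8 N and the wall is pressing the front (Fx −4.5), with z stopped at 0.1442 and rail top ≈ 0.1195. That means it is seated on the web. I'll ease off the press, loosen the grip, and let it settle.

```bash
python3 -m crank '{"translation":[[0,-0.2,-0.4],[0,-0.1,-0.2],[0,0,0],[0,0,0]],"roll":[0,0,0,0],"fingers":[0,0,0,0]}' 60
python3 -m crank '{"translation":[[0,0,0],[0,0,0],[0,0,0],[0,0,0]],"roll":[0,0,0,0],"fingers":[0,0,0,0]}' 20
python3 -c "
from h import *
go(-.1,.1442);print(manip.get_state()['moment'])
cv2.imwrite('pics/raw5.png',get_image('side'))"
```

```text
clock: 14.85
position: [0.5319, 0.1802, 0.1442]
ee_rot: [0.0, 0.666, 0.746, 0.0]
contact_force: [-4.7, 0.2, 5.8]
width: 0.0144
gripper_force: 99.3
clock: 15.25
position: [0.5319, 0.1802, 0.1442]
ee_rot: [0.0, 0.666, 0.746, 0.0]
contact_force: [-3.5, -0.8, 6.8]
width: 0.0141
gripper_force: 99.3
t 15.25 pos [0.5319 0.1802 0.1442] shift [-0.4  0.7 -0. ] roll -0.0001 tilt [ 0.  0. -1.] F [-3.48 -0.79  6.81] w 0.0141
[-0.08217551  0.54222144 -0.12521334]
```

```bash
python3 -m crank '{"translation":[[0,0,-1],[0,0,0],[0,0,0]],"roll":[0,0,0],"fingers":[0.1,0.1,0.1]}' 20
```

```text
clock: 15.6
position: [0.5319, 0.1801, 0.1443]
ee_rot: [-0.0, 0.666, 0.746, -0.0]
contact_force: [-3.1, 0.3, 2.8]
width: 0.0141
gripper_force: 98.6
```

```bash
python3 -m crank '{"translation":[[0,-0.4,-0.5],[0,0,0],[0,0,0]],"roll":[0,0,0],"fingers":[0.1,0.15,0.17]}' 20
python3 -m crank '{"translation":[[0,0,0],[0,0,0],[0,0,0],[0,0,0]],"roll":[0,0,0,0],"fingers":[0.2,0.22,0.25,0.28]}' 20
python3 - <<'E'
from h import *
go(-.1,.1442)
a=get_image("side");cv2.imwrite("pics/raw6.png",a)
b=cv2.imread("pics/raw5.png");d=cv2.absdiff(a,b).max(2)
print("changed px",(d>40).sum(),np.argwhere(d>40).min(0),np.argwhere(d>40).max(0))
E
```

```text
clock: 15.9
position: [0.5318, 0.1799, 0.1443]
ee_rot: [0.0, 0.666, 0.746, -0.0]
contact_force: [-0.1, -0.0, -3.7]
width: 0.0147
gripper_force: 68.8
clock: 16.3
position: [0.5317, 0.18, 0.1451]
ee_rot: [0.0, 0.666, 0.746, 0.0]
contact_force: [-0.3, -0.6, -0.4]
width: 0.0238
gripper_force: 0.4
t 16.3 pos [0.5317 0.18   0.1451] shift [-0.2  0.9  0.9] roll -0.0 tilt [ 0. -0. -1.] F [-0.28 -0.56 -0.44] w 0.0238
changed px 397 [ 2 73] [265 318]
```

Released cleanly, with force near 0. I'll open further, rise clear, then look.

```bash
python3 -m crank '{"translation":[[0,0,0],[0,0,0],[0,0,-3],[0,0,-8],[0,0,-15],[0,0,-25],[0,0,-30],[0,0,-30]],"roll":[0,0,0,0,0,0,0,0],"fingers":[0.4,0.55,0.6,0.6,0.6,0.6,0.6,0.6]}'
python3 -m crank '{"translation":[[0,-20,-25],[0,-35,-10],[0,-40,0],[0,-30,0],[0,-10,0],[0,0,0]],"roll":[0,0,0,0,0,0],"fingers":[0.6,0.6,0.6,0.6,0.6,0.6]}'
python3 - <<'E'
from h import *
a=get_image("side");b=get_image("top");cv2.imwrite("pics/raw7.png",a);cv2.imwrite("pics/raw7t.png",b)
r=lambda m:cv2.resize(m,(400,400),interpolation=cv2.INTER_CUBIC)
cv2.imwrite("pics/f.png",np.hstack([r(a[140:240,260:360]),r(b[160:270,190:300])]))
E
```

```text
clock: 17.15
position: [0.5316, 0.1801, 0.2576]
ee_rot: [0.0, 0.666, 0.746, 0.0]
contact_force: [0.7, -0.1, 0.4]
width: 0.0513
gripper_force: 0.0
clock: 17.75
position: [0.3968, 0.1647, 0.2919]
ee_rot: [0.001, 0.666, 0.746, 0.001]
contact_force: [-0.4, 0.1, 0.5]
width: 0.0513
gripper_force: 0.0
```

View pics/f.png

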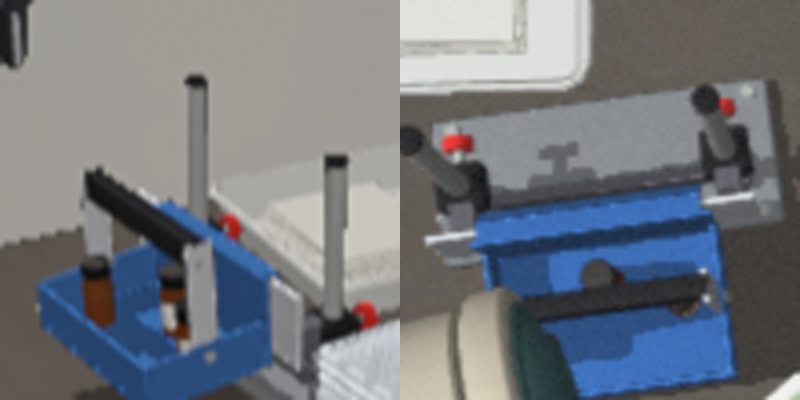

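The tray hangs centred on the rail, with about equal rail showing on each side (top crop 425–480 and 710–760), and the vials are upright. One numeric check of level and flatness before handing in.

```bash
python3 - <<'E' | tail -4
from fit import *
T=[.5323,.180,.114];z=.0485
for n,p,u in(("wall bot",(55,-80,0),(271,365)),("front top",(-55,-80,40),(148,375)),("wall/side top",(55,-80,75),(272,278)),("handle R",(0,-78,122),(205,240))):
    w=tf(T,[p]);w[:,2]+=z;print(n,proj("side",w)[0].round(1),(260+u[0]/4,140+u[1]/4))
E
```

```text
wall bot [328.3 230.6] (327.75, 231.25)
front top [296.6 229.3] (297.0, 233.75)
wall/side top [328.6 208.3] (328.0, 209.5)
handle R [312.3 198.2] (311.25, 200.0)
```

Run:
```python
import cv2,numpy as np
g=lambda f:cv2.cvtColor(cv2.imread(f),cv2.COLOR_BGR2GRAY)
a,b,c=map(g,("pics/raw5.png","pics/raw6.png","pics/raw7.png"))
P=np.float32([[297,233],[312,200],[328,230],[328,209],[270,210],[297,240],[312,229],[285,222]]).reshape(-1,1,2)
for m in(b,c):
    q,s,e=cv2.calcOpticalFlowPyrLK(a,m,P,None,winSize=(11,11));print(np.c_[P[:,0],(q-P)[:,0].round(2),s])
```

```text
[[ 2.97e+02  2.33e+02 -4.20e-01  1.35e+00  1.00e+00]
 [ 3.12e+02  2.00e+02 -1.26e+00  4.30e-01  1.00e+00]
 [ 3.28e+02  2.30e+02  9.00e-02  1.20e-01  1.00e+00]
 [ 3.28e+02  2.09e+02 -5.10e-01 -2.80e-01  1.00e+00]
 [ 2.70e+02  2.10e+02 -1.90e-01  1.37e+00  1.00e+00]
 [ 2.97e+02  2.40e+02  6.00e-02  1.02e+00  1.00e+00]
 [ 3.12e+02  2.29e+02 -1.50e-01  7.90e-01  1.00e+00]
 [ 2.85e+02  2.22e+02 -5.50e-01  1.13e+00  1.00e+00]]
[[ 2.9700e+02  2.3300e+02 -5.8000e-01  1.9100e+00  1.0000e+00]
 [ 3.1200e+02  2.0000e+02 -1.3289e+02 -2.1010e+01  1.0000e+00]
 [ 3.2800e+02  2.3000e+02  1.4000e-01  2.5000e-01  1.0000e+00]
 [ 3.2800e+02  2.0900e+02 -7.7000e-01 -7.2000e-01  1.0000e+00]
 [ 2.7000e+02  2.1000e+02  9.0000e-02  1.9400e+00  1.0000e+00]
 [ 2.9700e+02  2.4000e+02 -1.5000e-01  1.4800e+00  1.0000e+00]
 [ 3.1200e+02  2.2900e+02 -3.2000e-01  1.2600e+00  1.0000e+00]
 [ 2.8500e+02  2.2200e+02 -6.9000e-01  1.6700e+00  1.0000e+00]]
```

Releasing let the front sag slightly, by about 2 px. I'll quantify how much of that is tilt and how much is lift.

```bash
cat > tilt.py <<'E'
from h import *
from scipy.optimize import least_squares
import sys
def tilt(fa,fb):
    g=lambda f:cv2.cvtColor(cv2.imread(f),cv2.COLOR_BGR2GRAY)
    a,b=g(fa),g(fb);th=.114;T=np.array([.5319,.1802,.0485])
    Rz=Ro.from_euler("z",th).as_matrix()
    C=camera_info("side");R=cv2.Rodrigues(C["rvec"])[0];o=-R.T@C["tvec"]
    # sample the outer right wall and front wall (edges) in the tray frame
    L=[(x,-80,z) for x in(-53,-35,-15,5,25,45) for z in(0,39)]+[(-55,y,z) for y in(-70,-50,-30,-10,10,30,50,70) for z in(0,39)]+[(55,y,75) for y in(-70,-78)]
    L=np.array(L)/1000;W=L@Rz.T+T
    P=proj("side",W).astype(np.float32).reshape(-1,1,2)
    q,s,e=cv2.calcOpticalFlowPyrLK(a,b,P,None,winSize=(11,11));d=(q-P)[:,0]
    ok=(s[:,0]==1)&(np.abs(d).max(1)<6)
    def f(v):
        piv=np.array([.055,0,.071]);M=(L-piv)@Ro.from_euler("y",v[2]).as_matrix().T+piv+[v[0],0,v[1]]
        return (proj("side",M@Rz.T+T)-P[:,0]-d)[ok].ravel()
    r=least_squares(f,[0,0,0],loss="soft_l1",f_scale=.2,x_scale=[.01,.01,.1])
    print("n",ok.sum(),"dx,dz mm of slot top",(r.x[:2]*1000).round(2),"pitch deg (+=front up)",np.degrees(r.x[2]).round(2),"rms",np.sqrt(np.mean(r.fun**2)).round(2))
if __name__=="__main__": tilt(*sys.argv[1:])
E
python3 tilt.py pics/raw5.png pics/raw6.png; python3 tilt.py pics/raw5.png pics/raw7.png; python3 tilt.py pics/raw6.png pics/raw7.png
```

```text
n 30 dx,dz mm of slot top [-2.16 -0.35] pitch deg (+=front up) -1.59 rms 0.7
n 30 dx,dz mm of slot top [-3.17 -0.4 ] pitch deg (+=front up) -2.38 rms 1.03
n 30 dx,dz mm of slot top [-1.08 -0.27] pitch deg (+=front up) -0.68 rms 0.33
```

The tray tilts about 2.4° front-down. That is near the slot's free play, but I released it while slightly lifted, so the strip may be hanging on its slant. I'll regrip, seat it with a light downward press, and let go without lifting.

```bash
python3 -m crank '{"translation":[[0,20,0],[0,35,0],[0,40,0],[0,28,0],[0,10,5],[0,2.5,15],[0,0,25],[0,0,30]],"roll":[0,0,0,0,0,0,0,0],"fingers":[0.6,0.6,0.6,0.6,0.6,0.6,0.6,0.6]}'
python3 -c "
from h import *
go(-.1005,.1443)"
```

```text
clock: 18.65
position: [0.5332, 0.1802, 0.2151]
ee_rot: [0.0, 0.666, 0.746, 0.001]
contact_force: [-0.2, -1.0, -0.3]
width: 0.0513
gripper_force: 0.0
t 18.65 pos [0.5332 0.1802 0.2151] shift [-0.2 -1.2 70.8] roll -0.0003 tilt [ 0.001  0.    -1.   ] F [-0.15 -1.01 -0.27] w 0.0513
```

```bash
python3 -m crank '{"translation":[[0,-0.6,25],[0,-0.6,20],[0,0,13],[0,0,8],[0,0,4],[0,0,0],[0,0,0]],"roll":[0,0,0,0,0,0,0],"fingers":[0.6,0.6,0.6,0.6,0.6,0.6,0.55]}'
python3 -m crank '{"translation":[[0,0,0],[0,0,0],[0,0,0],[0,0,0],[0,0,0],[0,0,0],[0,0,0],[0,0,0]],"roll":[0,0,0,0,0,0,0,0],"fingers":[0.5,0.4,0.33,0.28,0.25,0.22,0.19,0.16]}' 30
python3 -c "
from h import *
go(-.1005,.1443)"
```

```text
clock: 19.35
position: [0.5316, 0.1801, 0.1467]
ee_rot: [0.001, 0.666, 0.746, 0.001]
contact_force: [0.5, -0.2, -0.3]
width: 0.0472
gripper_force: 0.0
clock: 20.15
position: [0.5274, 0.1796, 0.1462]
ee_rot: [-0.002, 0.666, 0.746, -0.003]
contact_force: [-9.3, -1.6, 8.8]
width: 0.0159
gripper_force: 28.9
t 20.15 pos [0.5274 0.1796 0.1462] shift [-0.3  4.8  1.9] roll 0.0001 tilt [-0.007 -0.001 -1.   ] F [-9.27 -1.59  8.81] w 0.0159
```

The handle sits about 4 mm out and resists, so the strip was indeed jammed on its slant. I'll lift a little to free it and reseat.

```bash
python3 -m crank '{"translation":[[0,0,0],[0,0,-1],[0,0,-1],[0,0,-1],[0,0,-1],[0,0,0],[0,0,0]],"roll":[0,0,0,0,0,0,0],"fingers":[0,0,0,0,0,0,0]}' 80
python3 -c "
from h import *
go(-.1005,.1443)
cv2.imwrite('pics/raw8.png',get_image('side'))"; python3 tilt.py pics/raw5.png pics/raw8.png
```

```text
clock: 20.85
position: [0.5303, 0.1798, 0.1491]
ee_rot: [-0.001, 0.666, 0.746, -0.001]
contact_force: [-2.2, 1.0, -4.7]
width: 0.0146
gripper_force: 77.9
t 20.85 pos [0.5303 0.1798 0.1491] shift [-0.2  1.9  4.8] roll -0.0002 tilt [-0.002 -0.    -1.   ] F [-2.19  0.99 -4.7 ] w 0.0146
n 30 dx,dz mm of slot top [-1.    0.81] pitch deg (+=front up) -0.93 rms 0.38
```

```bash
python3 -m crank '{"translation":[[0,0.5,1],[0,0.5,1],[0,0,0],[0,0,0]],"roll":[0,0,0,0],"fingers":[0,0,0,0]}'
```

```text
clock: 21.3
position: [0.5304, 0.1799, 0.1486]
ee_rot: [-0.001, 0.666, 0.746, -0.001]
contact_force: [-6.4, -1.9, 2.4]
width: 0.0144
gripper_force: 79.0
```

```bash
python3 -m crank '{"translation":[[0,0,1],[0,0,0],[0,0,0]],"roll":[0,0,0],"fingers":[0,0,0]}'
```

```text
clock: 21.6
position: [0.5304, 0.18, 0.1486]
ee_rot: [-0.001, 0.666, 0.746, -0.001]
contact_force: [-8.5, -0.8, 8.2]
width: 0.0145
gripper_force: 79.6
```

```bash
python3 -m crank '{"translation":[[0,0,1],[0,0,0],[0,0,0]],"roll":[0,0,0],"fingers":[0,0,0]}'
```

```text
clock: 21.9
position: [0.5304, 0.18, 0.1485]
ee_rot: [-0.0, 0.666, 0.746, -0.001]
contact_force: [-10.4, -1.9, 12.4]
width: 0.0146
gripper_force: 80.3
```

```bash
python3 -c "
from h import *
cv2.imwrite('pics/raw9.png',get_image('side'));print(manip.get_state()['moment'])"; python3 tilt.py pics/raw5.png pics/raw9.png
```

```text
[-0.29845638  1.96397194 -0.16118974]
n 30 dx,dz mm of slot top [-0.94  0.24] pitch deg (+=front up) -0.78 rms 0.49
```

```bash
python3 -m crank '{"translation":[[0,-0.5,-1],[0,0,0],[0,0,0]],"roll":[0,0,0],"fingers":[0,0,0]}'
python3 -m crank '{"translation":[[0,0,0],[0,0,0],[0,0,0],[0,0,0],[0,0,0]],"roll":[0,0,0,0,0],"fingers":[0.3,0.4,0.5,0.6,0.6]}'
python3 -c "
from h import *
go(-.1005,.1443)
cv2.imwrite('pics/raw10.png',get_image('side'))"; python3 tilt.py pics/raw5.png pics/raw10.png;python3 tilt.py pics/raw7.png pics/raw10.png
```

```text
clock: 22.25
position: [0.5304, 0.1799, 0.1486]
ee_rot: [-0.0, 0.666, 0.746, -0.0]
contact_force: [-7.2, -1.7, 7.9]
width: 0.0147
gripper_force: 79.5
clock: 22.75
position: [0.532, 0.1801, 0.1469]
ee_rot: [0.0, 0.666, 0.746, 0.0]
contact_force: [-0.5, -0.2, 0.0]
width: 0.051
gripper_force: 0.0
t 22.75 pos [0.532  0.1801 0.1469] shift [-0.3  0.2  2.6] roll 0.0 tilt [ 0.001  0.    -1.   ] F [-0.53 -0.19  0.02] w 0.051
n 30 dx,dz mm of slot top [-2.96 -0.77] pitch deg (+=front up) -2.07 rms 1.0
n 30 dx,dz mm of slot top [ 0.41 -0.81] pitch deg (+=front up) 0.46 rms 0.17
```

The tray is now 0.8 mm lower and 0.5° flatter than before, so the web is down and only the slot's own play remains. I'll withdraw, check nothing shifts, and hand in.

```bash
python3 -m crank '{"translation":[[0,0,-3],[0,0,-8],[0,0,-15],[0,0,-25],[0,0,-30],[0,0,-30],[0,-15,-25],[0,-30,-10]],"roll":[0,0,0,0,0,0,0,0],"fingers":[0.6,0.6,0.6,0.6,0.6,0.6,0.6,0.6]}'
python3 -m crank '{"translation":[[0,-40,0],[0,-30,0],[0,-10,0],[0,0,0],[0,0,0]],"roll":[0,0,0,0,0],"fingers":[0.6,0.6,0.6,0.6,0.6]}'
python3 - <<'E'
from h import *
from tilt import tilt
a=get_image("side");cv2.imwrite("pics/raw11.png",a);tilt("pics/raw10.png","pics/raw11.png")
d=cv2.absdiff(a,cv2.imread("pics/raw7.png")).max(2)
print("bench change vs before (px, right of arm)",(d[:,345:]>40).sum(),"tray region",(d[180:245,265:345]>40).sum())
E
```

```text
clock: 23.6
position: [0.4893, 0.1752, 0.2961]
ee_rot: [0.002, 0.666, 0.746, 0.003]
contact_force: [-0.5, -0.4, 0.9]
width: 0.0512
gripper_force: 0.0
clock: 24.1
position: [0.4085, 0.166, 0.2934]
ee_rot: [0.001, 0.666, 0.746, 0.001]
contact_force: [-0.8, 0.6, 0.7]
width: 0.0512
gripper_force: 0.0
n 30 dx,dz mm of slot top [-0.4   0.79] pitch deg (+=front up) -0.42 rms 0.09
bench change vs before (px, right of arm) 0 tray region 12
```

```bash
python3 -m crank '{"translation":[[0,0,0],[0,0,0],[0,0,0],[0,0,0],[0,0,0],[0,0,0],[0,0,0],[0,0,0]],"roll":[0,0,0,0,0,0,0,0],"fingers":[0.6,0.6,0.6,0.6,0.6,0.6,0.6,0.6]}' >/dev/null
python3 - <<'E'
from h import *
from tilt import tilt
cv2.imwrite("pics/raw12.png",get_image("side"));tilt("pics/raw11.png","pics/raw12.png");tilt("pics/raw7.png","pics/raw12.png")
E
```

```text
n 30 dx,dz mm of slot top [-0.01 -0.  ] pitch deg (+=front up) 0.01 rms 0.01
n 30 dx,dz mm of slot top [-0.02  0.04] pitch deg (+=front up) 0.02 rms 0.1
```

The tray came to the same stable rest after both releases and shows no creep, so this is its natural hanging position. Handing in.

```bash
python3 -c "
from rig import manip
print(manip.sign_off())"
```

```text
the job is handed in; nothing more can be done
None
```

The tray hangs centred on the rail, vials upright in the last view, gripper clear, nothing else seen to move, handed in at about 25 s; it is not perfectly flat, resting about 2° front-down, apparently from the slot's play as it settled there after both releases.

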